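# Dock the loaded jar tray in the soil sample reader

## Robot

A 6-joint arm with a two-finger parallel gripper is mounted at the origin on the work surface. World frame = base frame: x ahead of the robot, y to its left, z up, the work surface at z = 0. Lengths are in mm, angles in rad, forces in N, time in s.
With the tool pointing down it reaches from about 325 to 850 mm from the base axis. Payload 15.5 kg.
Tool frame: the origin (TCP) lies between the finger pads; the fingertips stand tip_reach ahead of it and the grasp point (between the pads) lies 2 mm behind it (tip_reach is the distance from the TCP to the fingertips, in mm); z points along the fingers, y is the line along which they close (so a half turn about z gives the same grasp; the last joint's range is limited). The gripper opens to 91 mm and grips with 3 to 60 N. Pads are 32 mm wide; open, the fingers measure 118 mm over their backs; the gripper's body (76 mm by 178 mm) begins 60 mm behind the grasp point.
Start: joints at [-1.347, 0.494, 1.345, -0, 1.302, -0.096], TCP at [195.893, -593.508, 192.515] pointing down, gripper open.
Joint ranges: [-2.91, 2.91], [-0.82, 2.16], [0.22, 2.67], [-1.22, 4.37], [0.12, 2.79], [-3.08, 3.08]. Speed limits (rad/s): [1.89, 1.89, 2.57, 3.01, 3.01, 3.01].

## Interface

Orientations are given as a unit quaternion [w, x, y, z].
In Python, from workcell import state, snapshot, close_job, tip_reach gives the robot as it stands.
- The arm moves only by the tool move_arm, never from a script. Its argument "series" is a list of rows, each a list of 7 numbers: the shift along the tool's x, y, z normalised to -1 to 1, where 1 is 30 cm, then the turn, a rotation vector about the tool's x, y, z normalised to -1 to 1, where 1 is 60 degrees, then the closure in counts, from 0 (fully open) to 255 (shut). A call has 1 to 12 rows; each row is the pose to reach, as a shift and turn from the pose commanded when the call began, along the tool's axes at that moment; what a row does not reach only later rows make up. A row lasts 1/10 s, in which the tool goes at most 50 mm and 8.59 degrees, less where a joint would pass 70% of its speed; a pose out of reach is approached as far as the arm can. A call with a number of a shift or a turn outside -1 to 1 is refused whole. A call with a gripper value outside its range is refused whole. The fingers move at their own pace and stop on an object; the grip force is fixed at half the most. Time passes only in rows, so rows that repeat a pose let the fingers close. It gives the time, the measured TCP pose, the force, the opening and the grip force at its end, in the units of the state.
- state(): the state, without advancing time (a new reading comes with each control period).
- snapshot(name): name is "side" or "top"; returns a dict with "img" (384x512x3 uint8, red, green, blue), "mtx" (3x3 intrinsics, pixels), "k1" (the pictures are not rectified: a ray, as slopes to the right and down, at radius r is drawn at 1 + k1 r^2 times it, then the intrinsics apply), "extrinsics" (4x4, takes a point from camera to world coordinates). Camera axes: x right, y down, z forward; pixel columns grow to the right and rows downward; lengths in mm; the calibration is good to about 2 mm. A picture is of the moment at which its call begins. There is no depth.
- close_job(): hands the job in; it is judged then, once.
The state is a dict: "time": time; "joint_pos": joint angles; "dq": joint speeds; "joint_efforts": joint torques, N m; "eef_pos": TCP position; "tool_rot": TCP orientation; "ft_force": force on the tool from outside, world axes, zero at the start; "moment": the same for the moment, N m; "grip_width": opening from 0.0 (shut) to 1.0 (fully open); "grip_force": force on a finger pad.
Only numpy, scipy, OpenCV 4.12 (cv2) and the standard library are available. Lean on these libraries where they do the work, as an engineer would, in place of code of your own. Each camera call takes 0.05 s, during which the arm holds its last target. There are 200 camera calls.

## Task

Take the carrying tray that holds the two soil jars and slide it under the lips of the slotted dock at the front of the sample reader, fully home against the back stop. Let go of it with both jars still standing in their pockets; the other tray, which is empty, is not wanted.

Things in the scene. Friction and masses are not known exactly. Their poses are not given: they have to be found in the camera images.
- tray: loaded aluminium tray, 0.5 kg with jars; an identical empty one is unlisted. Origin: centre of underside, x along it, z up. Base 150 (x) x 112 x 5 mm; flat flange 28 mm wide along both long sides. Central grey handle grip 34 long (x), 14 thick (y), 55 to 87 mm above the underside, on a thin post: grasp from above, a finger on each y side. Same both ways round, may be docked either way
- jar_a: closed soil jar with blue cap, 44 mm diameter, 50 mm tall, 110 g, loose in the tray's pocket at its +x end (pocket centre tray x +46 mm, 50 x 50 mm inside, floor 5 mm and rim 25 mm above the tray's underside). Origin: centre of its underside, z up
- jar_b: closed soil jar with blue cap, 44 mm diameter, 50 mm tall, 110 g, loose in the tray's pocket at its -x end (pocket centre tray x -46 mm, 50 x 50 mm inside, floor 5 mm and rim 25 mm above the tray's underside). Origin: centre of its underside, z up
- dock (a point): fixed dock: point on top of its 10 mm high deck (on the bench) where the tray's underside centre lies when home; x = push-in direction, towards the reader's white case, z up. Deck and ramp start at x -78 mm. Guide walls, inner faces y +-64, x -45 to 77, flared in front to x -70; lips from y +-46 outwards, underside 18 above deck. Stop face x 77, 24 high; case from x 91, 240 wide, 70 high
Things that resemble listed ones, but are neither listed nor needed, are in the scene too. Leave any green or orange look-alike of the jar_a alone. What is shaped like the tray but blue is not meant.

How it is judged (in metres and radians):
At the end, for the whole second after the job is handed in: The tray rests still on the deck under the lips, within 15 mm of home along and across, underside less than 8 mm above the deck, within 10 degrees of the dock's direction (either way round), tilt under 7 degrees; both jars upright (11 degrees) and still in their pockets (x of tray in the frame of dock between -0.015 and 0.015 m and y of tray in the frame of dock between -0.015 and 0.015 m and z of tray in the frame of dock between -0.006 and 0.008 m and angle between the x axis of tray and the x axis of dock, either way round below 0.175 rad and angle between tray's own z axis and vertical below 0.12 rad and linear speed of each of tray, jar_a, jar_b below 0.02 m/s and horizontal distance between each of jar_a, jar_b and tray below 0.07 m and z of jar_a in the frame of tray between -0.002 and 0.016 m and angle between each of jar_a, jar_b's own z axis and vertical below 0.2 rad and z of jar_b in the frame of tray between -0.002 and 0.016 m); the robot touches nothing.
It also fails if it takes over 48 s, if anything falls off the work surface, if the arm or the gripper's body presses on something with over 40 N, if the wrist force passes 120 N, or if a joint passes its speed limit or range.

## Working session

There is one attempt and no reset: what is moved stays moved. The work goes in short steps, Python scripts to look and compute and a tool call to move; the robot and the scene stay as the last step left them, time stands still between calls to the robot, and variables do not carry over. Pictures are saved under pics/ and viewed, at most 11 in all, crops included, and the job is handed in when it is done.

Besides the shell and the picture viewer there is one more tool, called after "Request:" as a command line: name --pt "numbers of a row" for each row, then --argument value for the rest. move_arm: Moves the arm, as the interface text tells. Its arguments: {"type":"object","properties":{"series":{"type":"array","items":{"type":"array","items":{"type":"number"}}}},"required":["series"]}

```bash
mkdir -p pics; cat > h.py <<'E'
import numpy as np, cv2, pickle
def ray(s,u,v):
    K=s["mtx"];d=np.array([(u-K[0,2])/K[0,0],(v-K[1,2])/K[1,1]]);p=d.copy()
    for _ in range(30): p=d/(1+s["k1"]*(p@p))
    T=np.array(s["extrinsics"]);r=T[:3,:3]@np.array([p[0],p[1],1]);return T[:3,3],r
def at(s,u,v,z):
    o,r=ray(s,u,v);return o+r*(z-o[2])/r[2]
def proj(s,P):
    T=np.array(s["extrinsics"]);c=T[:3,:3].T@(np.array(P)-T[:3,3]);q=c[:2]/c[2];q=q*(1+s["k1"]*(q@q))
    K=s["mtx"];return np.array([K[0,0]*q[0]+K[0,2],K[1,1]*q[1]+K[1,2]])
E
python3 - <<'E'
from workcell import *
import cv2,pickle
S={}
for n in("top","side"):
    s=snapshot(n);S[n]=s;cv2.imwrite(f"pics/{n}0.png",cv2.resize(s["img"][:,:,::-1],(800,600),interpolation=cv2.INTER_CUBIC))
    print(n,s["mtx"],s["k1"],s["extrinsics"])
pickle.dump(S,open("s0.pkl","wb"));print(state(),tip_reach)
E
```

```text
top [[428.69255356   0.         253.43015097]
 [  0.         428.69255356 189.78210367]
 [  0.           0.           1.        ]] -0.01034189286467485 [[-2.02169920e-02 -9.97140748e-01  7.28121029e-02  3.59442855e+02]
 [-9.99795229e-01  2.00992547e-02 -2.34942095e-03  5.81528650e+01]
 [ 8.79234362e-04 -7.28446913e-02 -9.97342909e-01  1.08692511e+03]
 [ 0.00000000e+00  0.00000000e+00  0.00000000e+00  1.00000000e+00]]
side [[428.41106827   0.         258.6058271 ]
 [  0.         428.41106827 196.65877913]
 [  0.           0.           1.        ]] -0.0561057795989005 [[-7.60009231e-01 -4.91612500e-01  4.25091894e-01 -4.80492321e+01]
 [-6.49904159e-01  5.78155048e-01 -4.93316657e-01  6.10619975e+02]
 [-3.24838942e-03 -6.51194204e-01 -7.58904182e-01  8.77066195e+02]
 [ 0.00000000e+00  0.00000000e+00  0.00000000e+00  1.00000000e+00]]
{'time': 0.1, 'joint_pos': array([-1.34750689e+00,  4.94113070e-01,  1.34605442e+00, -1.51522359e-05,
        1.30250646e+00, -9.54897410e-02]), 'dq': array([-2.96579848e-04, -8.65435373e-04,  6.74218589e-05, -3.05725316e-04,
       -1.76938018e-03,  1.20814678e-03]), 'joint_efforts': array([ 4.08897264e-03, -8.80237627e+01, -3.82546127e+01,  7.08753616e-02,
        4.82086907e-02, -9.40914811e-05]), 'eef_pos': array([ 195.80342184, -593.15738049,  192.00786257]), 'tool_rot': array([-5.39080126e-04,  9.87323885e-01,  1.58717526e-01, -4.18130369e-05]), 'ft_force': array([0.28659925, 0.61849325, 0.4644469 ]), 'moment': array([-0.02183955,  0.00592451,  0.00989806]), 'grip_force': 0.0, 'grip_width': 1.000779145091639} 17.0
```

View pics/top0.png

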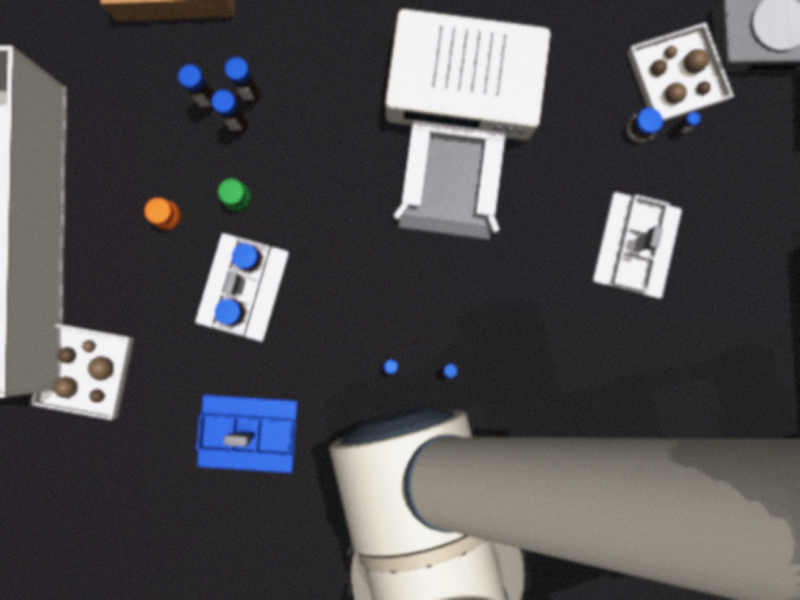

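View pics/side0.png

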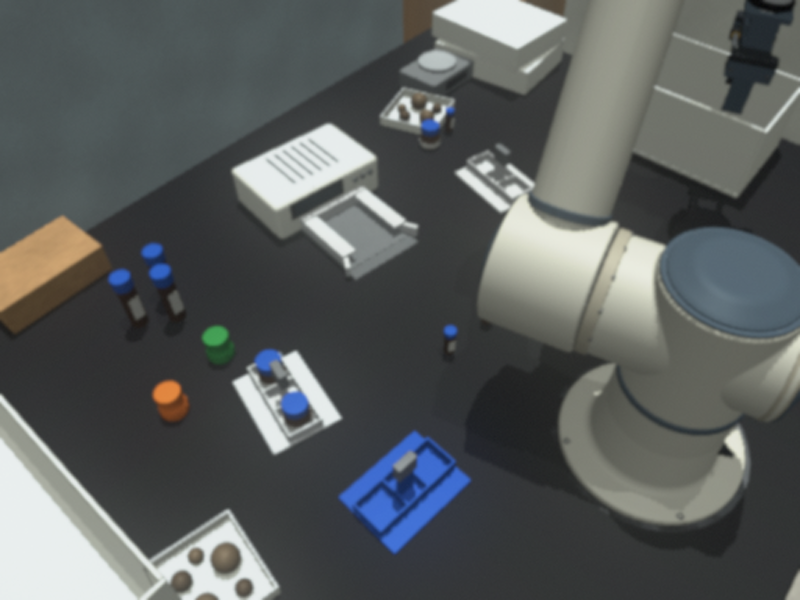

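The top view shows the loaded tray at about (242,287) in the 800x600 picture, with caps at (246,256) and (229,312). The dock is at (455,180), opening towards the robot, and the empty tray is at (638,245). The side view agrees: loaded tray at (287,400), dock at (360,230). I'll zoom in for corners.

```bash
python3 - <<'E'
import pickle,cv2,numpy as np
S=pickle.load(open("s0.pkl","rb"))
def c(n,u,v,w=100,h=75):
    i=S[n]["img"][v:v+h,u:u+w,::-1];i=cv2.resize(i,(400,300),interpolation=cv2.INTER_CUBIC)
    for k in range(0,w,20): cv2.putText(i,str(u+k),(k*4,8),0,.3,(0,255,255));cv2.line(i,(k*4,10),(k*4,16),(0,255,255))
    for k in range(0,h,15): cv2.putText(i,str(v+k),(0,k*4+4),0,.3,(0,255,255));cv2.line(i,(22,k*4),(28,k*4),(0,255,255))
    return i
m=np.vstack([np.hstack([c("top",105,147),c("top",240,75)]),np.hstack([c("side",135,216),c("side",180,110)])])
cv2.imwrite("pics/m.png",m)
E
```

```text
(no output)
```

View pics/m.png

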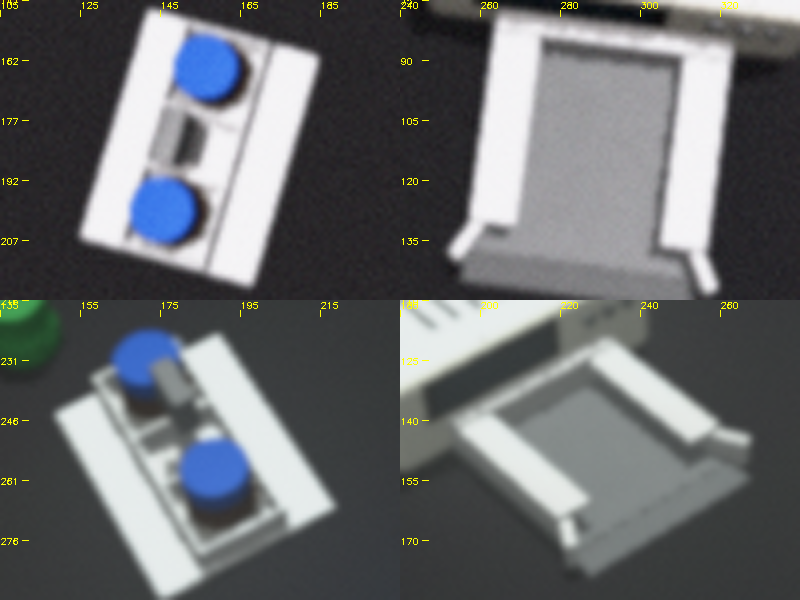

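The crops give sub-pixel corners: the tray runs from about (142,149) to (168,219) in the top image, and the dock lip inner edges from about (375,84) to (405,137). Next I fit poses from both cameras.

```bash
cat > fit.py <<'E'
from h import *
from scipy.optimize import least_squares
S=pickle.load(open("s0.pkl","rb"))
off={"top_t":(105,147,0,0),"top_d":(240,75,400,0),"side_t":(135,216,0,300),"side_d":(180,110,400,300)}
def px(k,x,y): a=off[k];return np.array([a[0]+(x-a[2])/4-.375,a[1]+(y-a[3])/4-.375])
def run(obs,p0,name):
    def f(p):
        c,s=np.cos(p[2]),np.sin(p[2]);r=[]
        for k,x,y,P in obs:
            Q=np.array(P(p) if callable(P) else P,float)
            r+=list(proj(S[k.split("_")[0]],[p[0]+c*Q[0]-s*Q[1],p[1]+s*Q[0]+c*Q[1],Q[2]])-px(k,x,y))
        return r
    q=least_squares(f,p0,loss="soft_l1");print(name,q.x,np.degrees(q.x[2]));print(np.round(np.array(f(q.x)).reshape(-1,2),1).tolist());return q.x
# tray x along image-up in top (roughly world +x)
T=[("top_t",148,10,(75,56,5)),("top_t",319,55,(75,-56,5)),("top_t",253,287,(-75,-56,5)),("top_t",80,239,(-75,56,5)),
("side_t",55,413,(75,56,5)),("side_t",217,333,(75,-56,5)),("side_t",335,508,(-75,-56,5)),("side_t",165,598,(-75,56,5)),
("top_t",207,68,(46,0,55)),("top_t",163,210,(-46,0,55)),("side_t",150,358,(46,0,55)),("side_t",214,467,(-46,0,55))]
for v,u in ((180,155),): print(at(S["top"],u,v,5),at(S["top"],285,105,10))
run(T,[450,300,-.2],"tray")
z=lambda p:28+p[3]
D=[("top_d",517,226,lambda p:(p[4],46,z(p))),("top_d",660,248,lambda p:(p[4],-46,z(p))),("top_d",541,38,lambda p:(77,46,z(p))),("top_d",683,55,lambda p:(77,-46,z(p))),
("side_d",588,500,lambda p:(p[4],46,z(p))),("side_d",716,430,lambda p:(p[4],-46,z(p))),
("top_d",462,283,lambda p:(-78,p[5],0)),("top_d",690,300,lambda p:(-78,-p[5],0)),("side_d",590,576,lambda p:(-78,p[5],0)),("side_d",749,478,lambda p:(-78,-p[5],0))]
run(D,[600,0,-.1,4,-45,70],"dock")
E
python3 fit.py
```

```text
[468.32433972 304.63155878   5.        ] [653.76656157 -29.48921964  10.        ]
tray [ 4.59316433e+02  3.04054706e+02 -2.87963099e-01] -16.499070211120635
[[0.8, 0.4], [0.3, 0.6], [0.3, -0.4], [1.0, -0.1], [0.0, 0.2], [0.1, 0.4], [-0.4, -0.7], [-0.8, -0.0], [-0.5, -0.1], [-0.2, 0.9], [-1.3, -0.1], [0.3, 0.3]]
dock [ 6.19314083e+02 -3.66527272e+01 -1.46732734e-01  7.66093895e+00
 -4.62513659e+01  7.38733960e+01] -8.407166375002948
[[-0.5, 0.5], [0.5, -0.4], [-0.4, -0.7], [0.5, -0.4], [0.5, -0.4], [-6.5, 2.3], [0.4, -0.1], [0.7, 2.9], [-0.0, 0.3], [-0.4, 0.6]]
```

```bash
sed -i '/"side_d",716,430/s/,("side_d",588/("side_d",588/; s/,("side_d",716,430,[^)]*)[^)]*))//' fit.py; sed -i 's/("top_d",690,300,lambda p:(-78,-p\[5\],0)),//' fit.py; python3 fit.py; cat > g.py <<'E'
import sys,numpy as np
from scipy.spatial.transform import Rotation as R
from workcell import state
def go(wps):  # x,y,z,yaw deg of TCP; prints normalised rows relative to the present pose
    s=state();q=s["tool_rot"];A=R.from_quat([q[1],q[2],q[3],q[0]]);p=s["eef_pos"];e=A.as_matrix()[:,0]
    print("now",np.round(p,1),"yaw",np.degrees(np.arctan2(e[1],e[0])).round(2),"F",s["ft_force"].round(1),"w",round(s["grip_width"],3),"gf",s["grip_force"],"t",s["time"],"q",s["joint_pos"].round(2))
    for x,y,z,w in wps:
        B=R.from_euler("z",w,degrees=True)*R.from_euler("x",180,degrees=True)
        print((A.inv().apply(np.array([x,y,z])-p)/300).round(4),(np.degrees((A.inv()*B).as_rotvec())/60).round(4))
if __name__=="__main__": go([list(map(float,a.split(","))) for a in sys.argv[1:]])
E
python3 g.py 380,-400,220,10 480,-180,220,-10
```

```text
[468.32433972 304.63155878   5.        ] [653.76656157 -29.48921964  10.        ]
tray [ 4.59316433e+02  3.04054706e+02 -2.87963099e-01] -16.499070211120635
[[0.8, 0.4], [0.3, 0.6], [0.3, -0.4], [1.0, -0.1], [0.0, 0.2], [0.1, 0.4], [-0.4, -0.7], [-0.8, -0.0], [-0.5, -0.1], [-0.2, 0.9], [-1.3, -0.1], [0.3, 0.3]]
dock [ 6.19279271e+02 -3.69776615e+01 -1.47406969e-01  3.83725946e+00
 -4.48388718e+01  7.48618832e+01] -8.445797190590719
[[-0.4, 0.3], [0.5, -0.6], [-0.3, -0.2], [0.5, 0.1], [0.4, 0.2], [0.2, -0.1], [-0.2, 0.4], [-0.1, 0.4]]
now [ 195.8 -593.2  192. ] yaw 18.26 F [0.3 0.6 0.5] w 1.001 gf 0.0 t 0.1 q [-1.35  0.49  1.35 -0.    1.3  -0.1 ]
[ 0.7849 -0.4191 -0.0928] [-0.001  -0.      0.1377]
[ 1.3312 -1.011  -0.0921] [-1.000e-03  2.000e-04  4.711e-01]
```

Request:
move_arm --pt "0.12 -0.09 -0.02 0 0 0.04 0" --pt "0.26 -0.2 -0.05 0 0 0.09 0" --pt "0.39 -0.3 -0.08 0 0 0.14 0" --pt "0.52 -0.4 -0.09 0 0 0.19 0" --pt "0.65 -0.5 -0.09 0 0 0.24 0" --pt "0.78 -0.6 -0.09 0 0 0.29 0" --pt "0.9 -0.7 -0.09 0 0 0.33 0" --pt "0.95 -0.82 -0.09 0 0 0.36 0" --pt "0.98 -0.95 -0.09 0 0 0.4 0" --pt "0.98 -0.95 -0.09 0 0 0.4 0"

```text
time: 1.1
eef_pos: [384.7, -226.4, 219.2]
tool_rot: [-0.001, 0.999, -0.049, -0.001]
ft_force: [-0.6, -0.5, -0.5]
grip_width: 0.999
grip_force: 0.0
```

```bash
python3 g.py 470,0,210,-16.5 459.3,304,180,-16.5
```

```text
now [ 384.7 -226.4  219.2] yaw -5.65 F [-0.6 -0.5 -0.5] w 0.999 gf 0.0 t 1.1 q [-0.67  0.21  1.72  0.    1.21  1.  ]
[ 0.2089 -0.7788  0.0319] [-0.0017  0.0018  0.1808]
[ 0.0738 -1.7835  0.134 ] [-0.0017  0.0018  0.1808]
```

Request:
move_arm --pt "0.04 -0.16 0 0 0 0.04 0" --pt "0.08 -0.32 0 0 0 0.08 0" --pt "0.13 -0.48 0 0 0 0.12 0" --pt "0.17 -0.64 0 0 0 0.16 0" --pt "0.2 -0.8 0 0 0 0.18 0" --pt "0.18 -0.92 0 0 0 0.18 0" --pt "0.16 -1 0 0 0 0.18 0" --pt "0.16 -1 0 0 0 0.18 0"

```text
time: 1.9
eef_pos: [463.0, 65.3, 219.3]
tool_rot: [-0.0, 0.99, -0.142, -0.0]
ft_force: [0.2, -1.0, -0.1]
grip_width: 0.999
grip_force: 0.0
```

```bash
python3 g.py  459.3,304,150,-16.5 459.3,304,76,-16.5
```

```text
now [463.   65.3 219.3] yaw -16.36 F [ 0.2 -1.  -0.1] w 0.999 gf 0.0 t 1.9 q [0.01 0.24 1.68 0.   1.22 1.87]
[-0.2357 -0.7598  0.2314] [-0.0003  0.0008  0.0024]
[-0.2355 -0.7597  0.4781] [-0.0003  0.0008  0.0024]
```

Request:
move_arm --pt "-0.04 -0.14 0 0 0 0 0" --pt "-0.09 -0.29 0 0 0 0 0" --pt "-0.14 -0.44 0 0 0 0 0" --pt "-0.18 -0.59 0.03 0 0 0 0" --pt "-0.22 -0.7 0.08 0 0 0 0" --pt "-0.2355 -0.76 0.16 0 0 0.002 0" --pt "-0.2355 -0.76 0.25 0 0 0.002 0" --pt "-0.2355 -0.76 0.25 0 0 0.002 0"

```text
time: 2.7
eef_pos: [459.2, 300.5, 141.5]
tool_rot: [0.002, 0.989, -0.145, -0.002]
ft_force: [0.4, 0.1, 0.3]
grip_width: 0.998
grip_force: 0.0
```

```bash
python3 g.py  459.3,304,76,-16.5; python3 - <<'E'
from workcell import *
import cv2,numpy as np
a=[cv2.resize(snapshot(n)["img"][v:v+110,u:u+100,::-1],(400,440),interpolation=cv2.INTER_CUBIC) for n,u,v in(("top",105,130),("side",130,190))]
cv2.imwrite("pics/a1.png",np.hstack(a))
E
```

```text
now [459.2 300.5 141.5] yaw -16.62 F [0.4 0.1 0.3] w 0.998 gf 0.0 t 2.7 q [ 0.47  0.45  1.59 -0.    1.11  2.33]
[-0.002  -0.0122  0.2183] [ 0.0038  0.0038 -0.002 ]
```

View pics/a1.png

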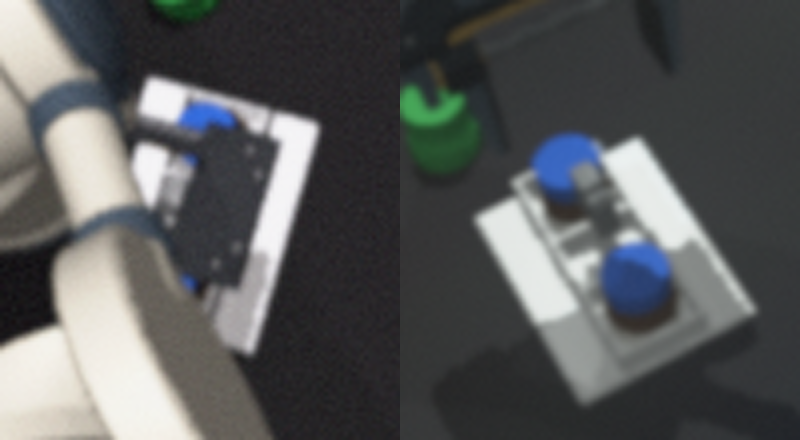

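The gripper hangs over the loaded tray, with the fingers at (440,80) and (660,40) in the side crop and the handle at (590,185) between and below them. I'll descend.

Request:
move_arm --pt "0 0 0.05 0 0 0 0" --pt "0 0 0.12 0 0 0 0" --pt "0 0 0.18 0 0 0 0" --pt "0 0 0.22 0 0 0 0" --pt "0 0 0.22 0 0 0 0" --pt "0 0 0.22 0 0 0 0"

```text
time: 3.4
eef_pos: [461.3, 301.7, 79.5]
tool_rot: [-0.0, 0.989, -0.145, 0.0]
ft_force: [-1.3, 0.3, -0.6]
grip_width: 1.002
grip_force: 0.0
```

```bash
python3 g.py  459.3,304,76,-16.5
```

```text
now [461.3 301.7  79.5] yaw -16.68 F [-1.3  0.3 -0.6] w 1.002 gf 0.0 t 3.4 q [0.47 0.53 1.66 0.   0.95 2.33]
[-0.0088 -0.0055  0.0117] [-0.0007 -0.0007 -0.003 ]
```

Request:
move_arm --pt "-0.008 -0.006 0.012 0 0 0 0" --pt "-0.008 -0.006 0.012 0 0 0 0" --pt "-0.008 -0.006 0.012 0 0 0 100" --pt "-0.008 -0.006 0.012 0 0 0 180" --pt "-0.008 -0.006 0.012 0 0 0 255" --pt "-0.008 -0.006 0.012 0 0 0 255" --pt "-0.008 -0.006 0.012 0 0 0 255" --pt "-0.008 -0.006 0.012 0 0 0 255" --pt "-0.008 -0.006 0.012 0 0 0 255" --pt "-0.008 -0.006 0.012 0 0 0 255" --pt "-0.008 -0.006 0.012 0 0 0 255" --pt "-0.008 -0.006 0.012 0 0 0 255"

```text
time: 4.6
eef_pos: [458.8, 304.1, 74.9]
tool_rot: [0.0, 0.989, -0.145, -0.0]
ft_force: [-0.1, 1.2, 0.2]
grip_width: 0.154
grip_force: 0.0
```

Request:
move_arm --pt "0 0 0 0 0 0 255" --pt "0 0 0 0 0 0 255" --pt "0 0 0 0 0 0 255" --pt "0 0 0 0 0 0 255"

```text
time: 5.0
eef_pos: [458.9, 304.1, 74.9]
tool_rot: [-0.0, 0.989, -0.145, 0.0]
ft_force: [1.0, 0.7, 0.3]
grip_width: 0.008
grip_force: 0.0
```

```bash
python3 g.py  459.3,304,75,-16.5
```

```text
now [458.9 304.1  74.9] yaw -16.66 F [1.  0.7 0.3] w 0.008 gf 0.0 t 5.0 q [0.48 0.54 1.66 0.   0.94 2.34]
[ 0.0014 -0.0002 -0.0003] [-0.     -0.     -0.0026]
```

```bash
python3 - <<'E'
from workcell import *
from h import *
s=pickle.load(open("s0.pkl","rb"))
for z in(55,70,87):print(proj(s["top"],[459.3,304,z]),proj(s["side"],[459.3,304,z]))
print("tcp",proj(s["top"],[459,304,75]),at(s["top"],147.8,180.4,87))
S={};a=[]
for n,u,v in(("top",105,130),("side",130,190)):
    S[n]=snapshot(n);a.append(cv2.resize(S[n]["img"][v:v+110,u:u+100,::-1],(400,440),interpolation=cv2.INTER_CUBIC))
pickle.dump(S,open("s1.pkl","wb"));cv2.imwrite("pics/a2.png",np.hstack(a))
E
```

```text
[150.5590981  181.73349819] [179.40589402 243.50767684]
[149.05908498 181.15716525] [178.45955839 239.79313285]
[147.30513646 180.48325394] [177.36088626 235.47656735]
tcp [148.54957204 181.0872501 ] [459.47246149 302.83893183  87.        ]
```

View pics/a2.png

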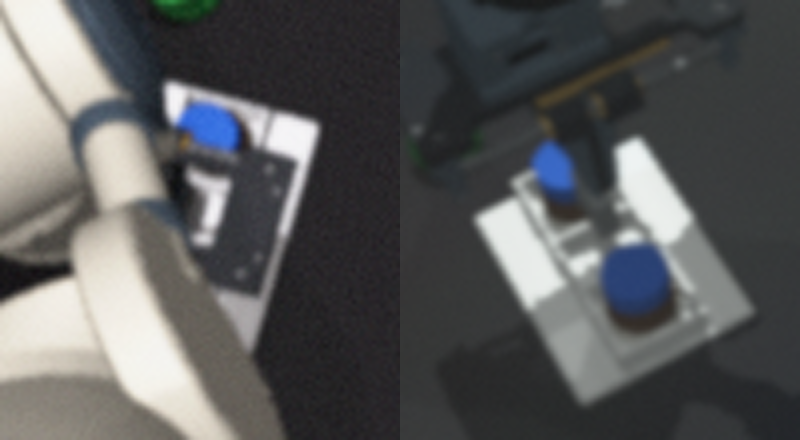

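```bash
python3 - <<'E'
from h import *
S=pickle.load(open("s1.pkl","rb"))
def tile(n,u,v):
    s=S[n];k=8;i=cv2.resize(s["img"][v:v+68,u:u+50,::-1],None,fx=k,fy=k,interpolation=cv2.INTER_CUBIC)
    i=np.clip(255*(i/255.)**.5,0,255).astype(np.uint8)
    c,sn=np.cos(-.288),np.sin(-.288)
    def P(x,y,z):
        q=proj(s,[459.3+c*x-sn*y,304+sn*x+c*y,z]);return (int((q[0]-u+.5)*k),int((q[1]-v+.5)*k))
    for z,col in((55,(0,255,255)),(87,(0,0,255))):
        cv2.polylines(i,[np.array([P(17,7,z),P(17,-7,z),P(-17,-7,z),P(-17,7,z)])],True,col,1)
    cv2.circle(i,P(0,0,58),4,(0,255,0),1)
    return i
cv2.imwrite("pics/a3.png",np.hstack([tile("top",125,147),tile("side",155,200)]))
E
```

```text
(no output)
```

View pics/a3.png

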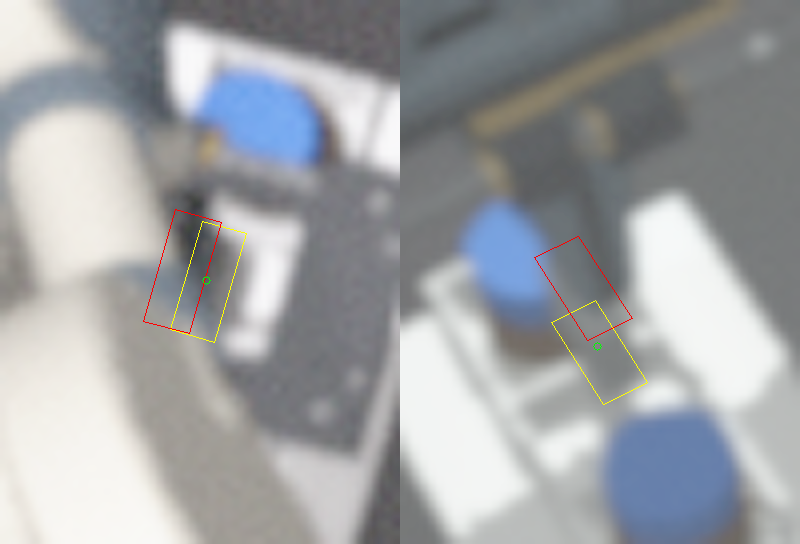

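The overlay shows the fingers right at the handle, but the opening reads shut. I'll lift slightly and check the force.

Request:
move_arm --pt "0 0 -0.01 0 0 0 255" --pt "0 0 -0.02 0 0 0 255" --pt "0 0 -0.03 0 0 0 255" --pt "0 0 -0.03 0 0 0 255" --pt "0 0 -0.03 0 0 0 255"

```text
time: 5.6
eef_pos: [458.9, 304.1, 84.0]
tool_rot: [-0.0, 0.989, -0.145, 0.0]
ft_force: [0.7, 0.1, -0.3]
grip_width: 0.003
grip_force: 0.0
```

```bash
python3 - <<'E'
from workcell import *
from h import *
S={}
for n in("top","side"): S[n]=snapshot(n)
pickle.dump(S,open("s2.pkl","wb"));A=pickle.load(open("s1.pkl","rb"))
s0=pickle.load(open("s0.pkl","rb"))
def tile(s,u=135,v=200):
    k=8;i=cv2.resize(s["img"][v:v+68,u:u+50,::-1],None,fx=k,fy=k,interpolation=cv2.INTER_CUBIC)
    return np.clip(255*(i/255.)**.5,0,255).astype(np.uint8)
cv2.imwrite("pics/a4.png",np.hstack([tile(s0["side"],155),tile(S["side"],155)]))
print(state()["ft_force"])
# flange patch shift between pictures (tray motion)
for n,(u,v,w,h) in {"side":(140,235,30,45)}.items():
    f=lambda s:s[n]["img"].mean(2)[v:v+h,u:u+w].astype(np.float32)
    print(cv2.phaseCorrelate(f(A),f(S)))
E
```

```text
[ 0.04748357  0.03438    -1.2138442 ]
((0.12690218081910132, 0.5498600173418247), 0.9836862867849845)
```

View pics/a4.png

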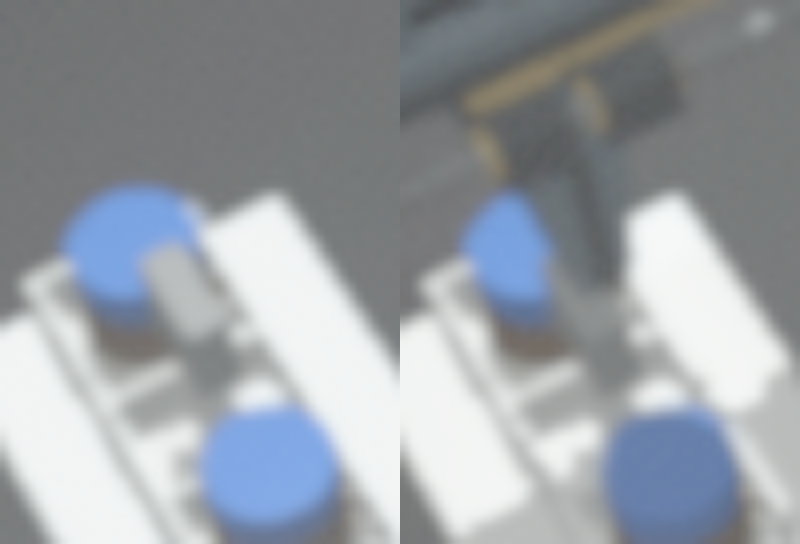

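The right tile shows the closed fingers overlapping the handle's top without gripping it; their tips end near (600,290). The tray hasn't moved. I'll check the gripper's actual position against the projections.

```bash
python3 - <<'E'
from h import *
S0=pickle.load(open("s0.pkl","rb"));S2=pickle.load(open("s2.pkl","rb"));S1=pickle.load(open("s1.pkl","rb"))
c,s=np.cos(-.288),np.sin(-.288)
for z in(135,150,170,200):
    print(z,"bodyedge top proj", [proj(S1["top"],[459+c*x+s*89,304+s*x-c*89,z]).round(1) for x in(38,-38)])
a=np.radians(18.3)
for z in(175,195,252): print("s0 side",z,[proj(S0["side"],[196+np.sin(a)*y,-593-np.cos(a)*y,z]).round(1) for y in(-52,0,52)])
def t(s,P,u0,v0,w=50,h=68,k=8):
    i=cv2.resize(s["img"][v0:v0+h,u0:u0+w,::-1],None,fx=k,fy=k,interpolation=cv2.INTER_CUBIC)
    i=np.clip(255*(i/255.)**.4,0,255).astype(np.uint8)
    for p,col in P:
        q=proj(s,p);cv2.circle(i,(int((q[0]-u0+.5)*k),int((q[1]-v0+.5)*k)),3,col,1)
    return i
g=lambda x,y,z:[459+c*x-s*y,304+s*x+c*y,z]
G=(0,255,0);R=(0,0,255)
A=t(S0["side"],[([196+np.sin(a)*y,-593-np.cos(a)*y,175],G) for y in(-52,0,52)],448,0,64,68,6)
B=t(S2["side"],[(g(x,y,67),G) for x in(-16,16) for y in(-14,14)]+[(g(38*i,89*j,144),R) for i in(-1,1) for j in(-1,1)],130,175,68,68,6)
cv2.imwrite("pics/a5.png",np.hstack([A,B]))
E
```

```text
135 bodyedge top proj [array([185. , 172.7]), array([175.6, 205.6])]
150 bodyedge top proj [array([183.9, 172. ]), array([174.4, 205.3])]
170 bodyedge top proj [array([182.5, 170.9]), array([172.6, 205. ])]
200 bodyedge top proj [array([180.1, 169.2]), array([169.9, 204.4])]
s0 side 175 [array([462.1,  83.5]), array([463.4,  74. ]), array([464.7,  65. ])]
s0 side 195 [array([464.5,  77.6]), array([465.8,  68.1]), array([467. ,  59.1])]
s0 side 252 [array([471.7,  59.7]), array([472.8,  50.4]), array([473.9,  41.6])]
```

View pics/a5.png

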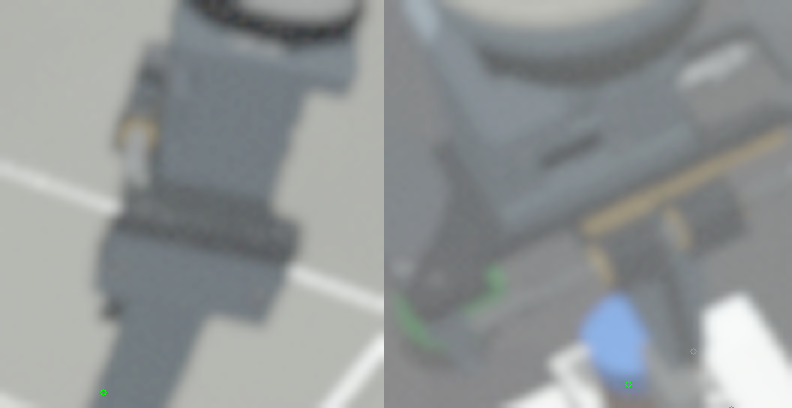

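The body edge matches laterally, so x and y are right. The tips sit about 35–40 mm higher than the reported TCP and tip_reach imply, both in this picture and in the start picture. So I'll open, go about 40 mm lower and close again. This stays clear of the jars whichever figure is right.

Request:
move_arm --pt "0 0 0 0 0 0 0" --pt "0 0 0 0 0 0 0" --pt "0 0 0 0 0 0 0" --pt "0 0 0 0 0 0 0" --pt "0 0 0 0 0 0 0" --pt "0 0 0 0 0 0 0" --pt "0 0 0.03 0 0 0 0" --pt "0 0 0.07 0 0 0 0" --pt "0 0 0.11 0 0 0 0" --pt "0 0 0.135 0 0 0 0" --pt "0 0 0.135 0 0 0 0" --pt "0 0 0.135 0 0 0 0"

```text
time: 6.9
eef_pos: [458.7, 304.0, 43.2]
tool_rot: [0.0, 0.989, -0.145, -0.0]
ft_force: [0.1, 0.8, -0.1]
grip_width: 0.996
grip_force: 0.0
```

Request:
move_arm --pt "0 0 0 0 0 0 120" --pt "0 0 0 0 0 0 180" --pt "0 0 0 0 0 0 255" --pt "0 0 0 0 0 0 255" --pt "0 0 0 0 0 0 255" --pt "0 0 0 0 0 0 255" --pt "0 0 0 0 0 0 255" --pt "0 0 0 0 0 0 255" --pt "0 0 0 0 0 0 255" --pt "0 0 0 0 0 0 255" --pt "0 0 0 0 0 0 255" --pt "0 0 0 0 0 0 255"

```text
time: 8.1
eef_pos: [459.1, 304.3, 43.5]
tool_rot: [-0.0, 0.989, -0.145, 0.0]
ft_force: [1.4, 3.0, 0.8]
grip_width: 0.15
grip_force: 30.0
```

Gripped: 13.7 mm opening at 30 N. Now I'll lift.

Request:
move_arm --pt "0 0 -0.01 0 0 0 255" --pt "0 0 -0.03 0 0 0 255" --pt "0 0 -0.06 0 0 0 255" --pt "0 0 -0.1 0 0 0 255" --pt "0 0 -0.14 0 0 0 255" --pt "0 0 -0.17 0 0 0 255" --pt "0 0 -0.19 0 0 0 255" --pt "0 0 -0.2 0 0 0 255" --pt "0 0 -0.2 0 0 0 255" --pt "0 0 -0.2 0 0 0 255"

```text
time: 9.1
eef_pos: [458.7, 303.9, 103.1]
tool_rot: [0.0, 0.989, -0.145, -0.0]
ft_force: [-0.4, 0.2, -5.1]
grip_width: 0.155
grip_force: 30.0
```

```bash
python3 - <<'E'
from g import go
import numpy as np
d=np.array([619.3,-37.0]);a=np.radians(-8.45);u=np.array([np.cos(a),np.sin(a)])
w=d-145*u;print(w);h=d-40*u
go([[*w,103,-8.6]])
E
```

```text
[475.87405115 -15.69279001]
now [458.7 303.9 103.1] yaw -16.66 F [-0.4  0.2 -5.1] w 0.155 gf 29.999025464057922 t 9.1 q [ 0.48  0.5   1.63 -0.    1.01  2.34]
[3.6040e-01 1.0043e+00 7.0000e-04] [ 0.0003  0.0004 -0.1343]
```

Request:
move_arm --pt "0.007 0.02 0 0 0 -0.003 255" --pt "0.02 0.06 0 0 0 -0.008 255" --pt "0.043 0.12 0 0 0 -0.016 255" --pt "0.072 0.2 0 0 0 -0.027 255" --pt "0.104 0.29 0 0 0 -0.039 255" --pt "0.137 0.38 0 0 0 -0.051 255" --pt "0.169 0.47 0 0 0 -0.063 255" --pt "0.2 0.56 0 0 0 -0.075 255" --pt "0.23 0.64 0 0 0 -0.086 255" --pt "0.26 0.72 0 0 0 -0.096 255" --pt "0.288 0.8 0 0 0 -0.107 255" --pt "0.31 0.87 0 0 0 -0.117 255"

```text
time: 10.3
eef_pos: [472.6, 25.3, 103.3]
tool_rot: [0.0, 0.996, -0.084, -0.0]
ft_force: [0.8, 0.8, -4.4]
grip_width: 0.149
grip_force: 30.0
```

Request:
move_arm --pt "0.018 0.045 0 0 0 -0.006 255" --pt "0.033 0.085 0 0 0 -0.011 255" --pt "0.043 0.11 0 0 0 -0.015 255" --pt "0.05 0.125 0 0 0 -0.017 255" --pt "0.05 0.13 0 0 0 -0.017 255" --pt "0.05 0.13 0 0 0 -0.017 255" --pt "0.05 0.13 0 0 0 -0.017 255"

```text
time: 11.0
eef_pos: [481.2, -13.2, 103.4]
tool_rot: [-0.0, 0.997, -0.075, -0.0]
ft_force: [-0.5, 0.0, -5.5]
grip_width: 0.152
grip_force: 30.0
```

```bash
python3 - <<'E'
from g import go
from h import *
from workcell import *
d=np.array([619.3,-37.0]);a=np.radians(-8.45);u=np.array([np.cos(a),np.sin(a)])
go([[*(d-145*u),57.5,-8.6]])
a=[cv2.resize(snapshot(n)["img"][v:v+145,u:u+130,::-1],(390,435),interpolation=cv2.INTER_CUBIC) for n,u,v in(("top",220,70),("side",180,100))]
cv2.imwrite("pics/a6.png",np.hstack(a))
E
```

```text
now [481.2 -13.2 103.4] yaw -8.59 F [-0.5  0.  -5.5] w 0.152 gf 29.99905675649643 t 11.0 q [-0.15  0.42  1.8   0.    0.93  1.57]
[-0.0162  0.011   0.1529] [-0.0001  0.0003  0.0001]
```

View pics/a6.png

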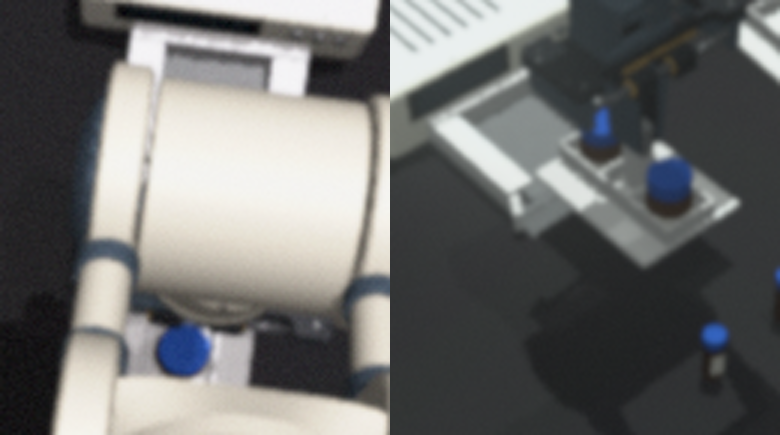

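The tray is held level in front of the dock, both jars in place; the side tile shows its caps at (600,130) and (668,180) and the dock behind. Next I'll lower it to about 5 mm above deck height.

Request:
move_arm --pt "-0.01 0.004 0 0 0 0 255" --pt "-0.025 0.011 0.01 0 0 0 255" --pt "-0.04 0.011 0.03 0 0 0 255" --pt "-0.04 0.011 0.06 0 0 0 255" --pt "-0.04 0.011 0.09 0 0 0 255" --pt "-0.04 0.011 0.12 0 0 0 255" --pt "-0.04 0.011 0.14 0 0 0 255" --pt "-0.04 0.011 0.15 0 0 0 255" --pt "-0.04 0.011 0.15 0 0 0 255" --pt "-0.04 0.011 0.15 0 0 0 255" --pt "-0.04 0.011 0.15 0 0 0 255"

```text
time: 12.2
eef_pos: [469.3, -15.1, 58.7]
tool_rot: [0.0, 0.997, -0.075, 0.0]
ft_force: [0.4, -0.5, -4.2]
grip_width: 0.152
grip_force: 30.0
```

```bash
python3 - <<'E'
from g import go
from h import *
d=np.array([619.3,-37.0]);a=np.radians(-8.45);u=np.array([np.cos(a),np.sin(a)])
go([[*(d-x*u),58.5,-8.45] for x in (75,0)])
from workcell import *
S={n:snapshot(n) for n in("top","side")};pickle.dump(S,open("s3.pkl","wb"))
s=S["side"];x0,y0=180,100;i=cv2.resize(s["img"][y0:y0+120,x0:x0+130,::-1],None,fx=6,fy=5,interpolation=cv2.INTER_CUBIC)
i=np.clip(255*(i/255.)**.7,0,255).astype(np.uint8)
from workcell import state
p=state()["eef_pos"];c,sn=np.cos(a),np.sin(a)
P=[proj(s,[p[0]+c*x-sn*y,p[1]+sn*x+c*y,20]) for x,y in((75,56),(75,-56),(-75,-56),(-75,56))]
cv2.polylines(i,[np.array([[(q[0]-x0+.5)*6,(q[1]-y0+.5)*5] for q in P],int)],True,(0,0,255),1)
cv2.imwrite("pics/a7.png",i)
E
```

```text
now [469.3 -15.1  58.7] yaw -8.61 F [ 0.4 -0.5 -4.2] w 0.152 gf 29.999055862426758 t 12.2 q [-0.16  0.48  1.87 -0.    0.79  1.56]
[ 0.2553 -0.0019  0.0008] [ 0.     -0.0005 -0.0027]
[ 0.5053 -0.0026  0.0009] [ 0.     -0.0005 -0.0027]
```

View pics/a7.png

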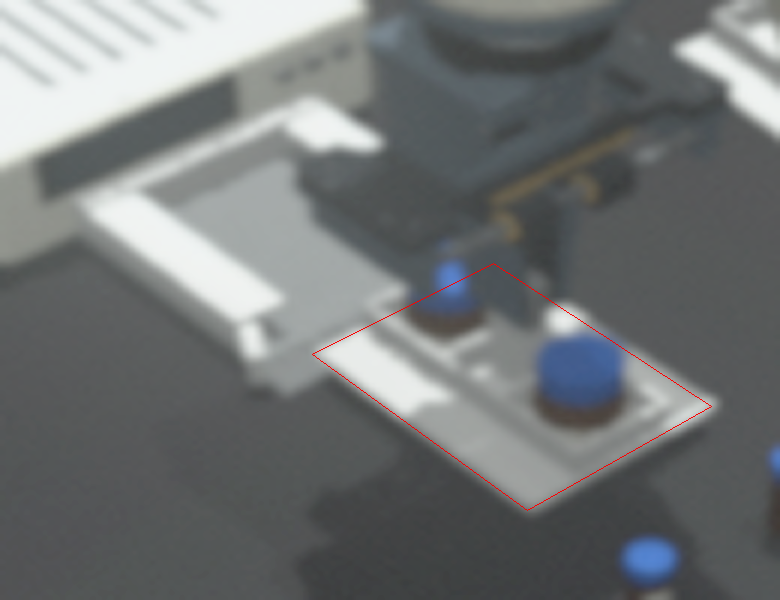

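The red predicted outline matches the held tray's edges within about a pixel, with the dock straight ahead. I'll slide it in halfway and check the force.

Request:
move_arm --pt "0.01 0 0 0 0 0 255" --pt "0.03 0 0 0 0 0 255" --pt "0.06 0 0 0 0 0 255" --pt "0.1 -0.001 0 0 0 0 255" --pt "0.14 -0.001 0 0 0 0 255" --pt "0.18 -0.001 0 0 0 -0.001 255" --pt "0.22 -0.001 0 0 0 -0.002 255" --pt "0.26 -0.002 0 0 0 -0.002 255" --pt "0.29 -0.002 0 0 0 -0.002 255" --pt "0.3 -0.002 0 0 0 -0.002 255" --pt "0.3 -0.002 0 0 0 -0.002 255"

```text
time: 13.4
eef_pos: [558.3, -28.0, 58.3]
tool_rot: [-0.0, 0.997, -0.074, -0.0]
ft_force: [-0.8, -0.1, -4.7]
grip_width: 0.154
grip_force: 30.0
```

```bash
python3 - <<'E'
from g import go
import numpy as np
d=np.array([619.3,-37.0]);a=np.radians(-8.45);u=np.array([np.cos(a),np.sin(a)])
go([[*(d-x*u),58.5,-8.45] for x in (20,0)])
E
```

```text
now [558.3 -28.   58.3] yaw -8.5 F [-0.8 -0.1 -4.7] w 0.154 gf 29.99902456998825 t 13.4 q [-0.16  0.57  1.65  0.    0.92  1.56]
[ 0.1388 -0.0003 -0.0007] [-0.      0.0001 -0.0008]
[ 0.2055 -0.0004 -0.0007] [-0.      0.0001 -0.0008]
```

Request:
move_arm --pt "0.01 0 0 0 0 0 255" --pt "0.035 0 0 0 0 0 255" --pt "0.07 0 0 0 0 0 255" --pt "0.105 0 0 0 0 0 255" --pt "0.135 0 0 0 0 0 255" --pt "0.16 0 0 0 0 0 255" --pt "0.18 0 0 0 0 0 255" --pt "0.195 0 0 0 0 0 255" --pt "0.205 0 0 0 0 0 255" --pt "0.205 0 0 0 0 0 255" --pt "0.205 0 0 0 0 0 255"

```text
time: 14.5
eef_pos: [618.7, -37.0, 58.4]
tool_rot: [-0.0, 0.997, -0.074, -0.0]
ft_force: [0.3, 0.5, -6.0]
grip_width: 0.152
grip_force: 30.0
```

Request:
move_arm --pt "0 0 0.004 0 0 0 255" --pt "0 0 0.008 0 0 0 255" --pt "0 0 0.012 0 0 0 255" --pt "0 0 0.015 0 0 0 255" --pt "0 0 0.017 0 0 0 255" --pt "0 0 0.017 0 0 0 255" --pt "0 0 0.017 0 0 0 255"

```text
time: 15.2
eef_pos: [618.8, -37.0, 53.5]
tool_rot: [0.0, 0.997, -0.074, -0.0]
ft_force: [-3.4, 0.8, 1.5]
grip_width: 0.153
grip_force: 30.0
```

On the deck. A small nudge towards the stop, then release.

Request:
move_arm --pt "0.003 0 0 0 0 0 255" --pt "0.005 0 0 0 0 0 255" --pt "0.007 0 0 0 0 0 255" --pt "0.007 0 0 0 0 0 255"

```text
time: 15.6
eef_pos: [620.5, -37.2, 53.5]
tool_rot: [-0.0, 0.997, -0.074, -0.0]
ft_force: [-7.2, 1.6, 5.4]
grip_width: 0.153
grip_force: 30.0
```

Request:
move_arm --pt "0 0 0 0 0 0 180" --pt "0 0 0 0 0 0 90" --pt "0 0 0 0 0 0 0" --pt "0 0 0 0 0 0 0" --pt "0 0 0 0 0 0 0" --pt "0 0 0 0 0 0 0" --pt "0 0 0 0 0 0 0" --pt "0 0 0 0 0 0 0" --pt "0 0 0 0 0 0 0" --pt "0 0 0 0 0 0 0" --pt "0 0 -0.03 0 0 0 0" --pt "0 0 -0.08 0 0 0 0"

```text
time: 16.8
eef_pos: [620.5, -37.3, 77.3]
tool_rot: [-0.0, 0.997, -0.074, -0.001]
ft_force: [-1.0, 0.4, 0.5]
grip_width: 0.999
grip_force: 0.0
```

Request:
move_arm --pt "0 0 -0.1 0 0 0 0" --pt "0 0 -0.2 0 0 0 0" --pt "0 0 -0.3 0 0 0 0" --pt "-0.1 0 -0.4 0 0 0 0" --pt "-0.22 0 -0.45 0 0 0 0" --pt "-0.35 0 -0.45 0 0 0 0" --pt "-0.5 0 -0.45 0 0 0 0" --pt "-0.65 0 -0.45 0 0 0 0" --pt "-0.65 0 -0.45 0 0 0 0"

```text
time: 17.7
eef_pos: [422.4, -7.5, 212.6]
tool_rot: [-0.0, 0.997, -0.074, -0.002]
ft_force: [0.1, 0.0, -0.4]
grip_width: 1.0
grip_force: 0.0
```

```bash
python3 - <<'E'
from h import *
from workcell import *
a=np.radians(-8.45);c,sn=np.cos(a),np.sin(a);T=[]
for n,x0,y0 in(("top",235,60),("side",175,90)):
    s=snapshot(n);i=cv2.resize(s["img"][y0:y0+100,x0:x0+80,::-1],None,fx=5,fy=5,interpolation=cv2.INTER_CUBIC)
    g=lambda x,y,z:[int(v) for v in (proj(s,[619.3+c*x-sn*y,-37+sn*x+c*y,z])-[x0-.5,y0-.5])*5]
    cv2.polylines(i,[np.array([g(75,56,15),g(75,-56,15),g(-75,-56,15),g(-75,56,15)])],True,(0,0,255),1)
    for x in(46,-46): cv2.circle(i,g(x,0,65),3,(0,255,255),1)
    T.append(i)
cv2.imwrite("pics/a8.png",np.hstack(T))
E
```

```text
(no output)
```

View pics/a8.png

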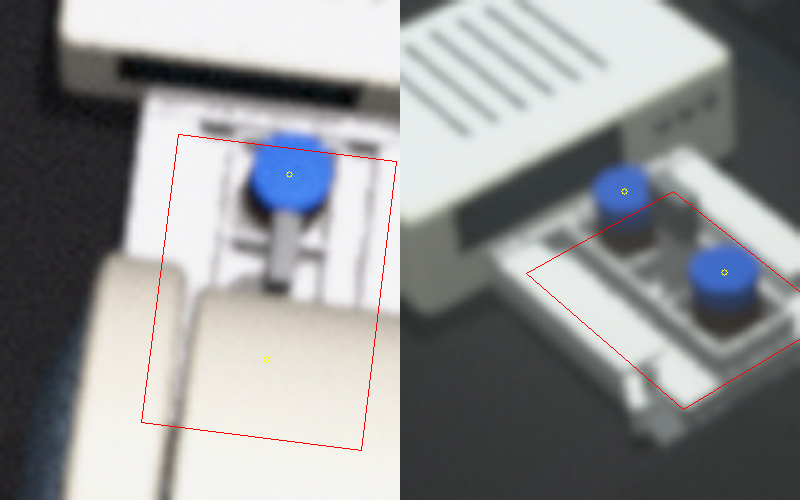

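Both caps lie on the predicted home spots, at (624,191) and (724,272) in the side tile. The tray's rear corner matches the home outline, its flanges are under the lips, and the arm is clear.

```bash
python3 -c "
from workcell import *
print(close_job())"
```

```text
the job is handed in; nothing more can be done
None
```

The loaded tray is docked under the lips at the back stop, within about 2 mm of home by my measurement. Both jars are upright in their pockets and the arm is clear; I handed the job in at about 18 s, but no verdict came back.

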